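Spread the used coin cells, then open the safety jar

ROBOT

A 6-joint arm with a two-finger parallel gripper is mounted at the origin on the work surface. World frame = base frame: x ahead of the robot, y to its left, z up, the work surface at z = 0. Lengths are in m, angles in rad, forces in N, time in s.
With the tool pointing down it reaches from about 0.3 to 0.875 m from the base axis. Payload 6.4 kg.
Tool frame: the origin (TCP) lies between the finger pads; the fingertips stand 8 mm ahead of it and the grasp point (between the pads) lies 11 mm behind it; z points along the fingers, y is the direction in which the jaws open and shut (so a half turn about z gives the same grasp; the last joint's range is limited). The gripper opens to 85 mm and grips with 20 to 120 N. Pads are 22 mm wide; open, the fingers measure 114 mm over their backs; the gripper's body (76 mm by 85 mm) begins 54 mm behind the grasp point. The pads swing forward as they close: fully open they stand 13 mm farther back than shut.
Start: joints at [-1.32, 0.181, 1.607, -0, 1.354, -0.206], TCP at [0.254, -0.516, 0.239] pointing down, gripper open.
Joint ranges: [-2.99, 2.99], [-0.89, 2.07], [0.3, 2.58], [-1.14, 4.28], [0, 2.63], [-3.12, 3.12]. Speed limits (rad/s): [2.57, 2.57, 3.01, 3.14, 3.14, 3.14].

INTERFACE

Orientations are given as a unit quaternion [w, x, y, z].
In Python, from bench import monitor, viewer, workorder, spotter gives the robot as it stands. The module is installed in compiled form; this text tells all that it offers.
- The arm moves only by the tool move_arm, never from a script. Its argument "motion" is a list of rows, each a list of 3 entries, a list of its own where there are three numbers: the shift along the tool's x, y, z in units of 60 mm (1.0 is 60 mm), then the turn, a rotation vector about the tool's x, y, z in units of 8 degrees (1.0 is 8 degrees), then the opening in per cent of the stroke, from 0 (shut) to 100 (fully open). In form: [[[dx, dy, dz], [rx, ry, rz], grip], ...]. A call has 1 to 10 rows; each row is the pose to reach, as a shift and turn from the pose commanded when the call began, along the tool's axes at that moment; what a row does not reach only later rows make up. A row lasts 1/8 s, in which the tool goes at most 62.5 mm and 10.7 degrees, less where a joint would pass 70% of its speed; a pose out of reach is approached as far as the arm can. A call with a gripper value outside its range is refused whole. The fingers move at their own pace and stop on an object; the grip force is fixed at half the most. Time passes only in rows, so rows that repeat a pose let the fingers close. It gives the time, the measured TCP pose, the force and the opening at its end, in the units of the state.
- monitor.get_obs(): the state, without advancing time (a new reading comes with each control period).
- viewer.camera(name): name is "side" or "top"; returns the picture (480x640x3 uint8, blue, green, red); there is no depth.
- viewer.calibration(name): a dict with "fovy" (degrees; the focal length in pixels is half the picture's height over the tangent of half this angle, whatever the lens; pixels are square), "cx", "cy" (the principal point, pixels), "distortion" ([k1, k2, p1, p2, k3] as OpenCV has them; the pictures are not rectified), "extrinsics" (4x4, takes a point from camera to world coordinates). Camera axes: x right, y down, z forward; pixel columns grow to the right and rows downward; lengths in m; the calibration is good to about 2 mm. A picture is of the moment at which its call begins. calibration takes no time and is no camera call.
- workorder.hand_in(): hands the job in, once; it reports no verdict.
Trained networks look in the newest picture that a camera, given by its name, has taken for a name from the list of things; names that differ only in an ending like _2 or _b are one class to them, and where a whole thing is asked for, a point or a joint stands for the part that bears it (a point fixed in the world has none). Each returns a list of dicts, best first, with "score" (0 to 1); they miss things now and then, are a little off and sometimes report something else, mostly with a low value. They report only what shows in the picture. A call takes as long as a camera call. They do not tell look-alikes from the thing itself.
- spotter.search_frame(camera, name): "centre" ([column, row] as shares, 0 to 1, of the picture: columns of its width, rows of its height, amid what is visible of it).
- spotter.outline_of(camera, name): "region" (480x640 bool, what is visible of it) and "centre" ([column, row] as shares, 0 to 1, of the picture: columns of its width, rows of its height, amid what is visible of it).
The state is a dict: "time_s": time; "q": joint angles; "dq": joint speeds; "joint_efforts": joint torques, N m; "eef_pos": TCP position; "eef_rot": TCP orientation; "wrist_force": force on the tool from outside, world axes, zero at the start; "torque": the same for the moment, N m; "opening": opening from 0.0 (shut) to 1.0 (fully open).
Only numpy, scipy, OpenCV 4.12 (cv2) and the standard library are available. Lean on these libraries where they do the work, as an engineer would, in place of code of your own. Each camera call takes 0.05 s, during which the arm holds its last target. There are 200 camera calls.

TASK

Used coin cells lie heaped in the shallow tray: first spread them out so that every one lies flat on the tray's floor, none on top of another, ready to be taped. Then open the safety jar for them: press its push-and-turn cap down, twist it counterclockwise while pressed until it comes free, lift it off, and finish while still holding the cap in the gripper, level, still and about 5 to 10 cm straight above the jar's mouth. Keep the jar standing upright on the desk in its place throughout, and leave the figurine, microphone, tape and the other things where they are.

Things in the scene. Friction and masses are not known exactly. Their poses are not given: they have to be found in the camera images.
- tray: shallow black plastic tray, fixed on the desk: 200 mm along its own x, 150 mm along its own y, walls 3 mm thick and 16 mm high, floor 3 mm thick; origin at the centre of its underside, z up. It stands on one side of the desk's middle and the jar on the other, either way round
- cell0: thick steel coin cell, a disc 24.5 mm across and 7.7 mm thick, 10.5 g; origin at its centre, z along its axis. Lying flat on the tray's floor its centre is 6.9 mm above the tray's underside. The seven cells start as a heap of three layers: four on the tray's floor, two flat on those, one on top (centres about 6.9, 14.6 and 22.3 mm up); they slide easily on one another
- cell1: thick steel coin cell, a disc 24.5 mm across and 7.7 mm thick, 10.5 g; origin at its centre, z along its axis. Lying flat on the tray's floor its centre is 6.9 mm above the tray's underside
- cell2: thick steel coin cell, a disc 24.5 mm across and 7.7 mm thick, 10.5 g; origin at its centre, z along its axis. Lying flat on the tray's floor its centre is 6.9 mm above the tray's underside
- cell3: thick steel coin cell, a disc 24.5 mm across and 7.7 mm thick, 10.5 g; origin at its centre, z along its axis. Lying flat on the tray's floor its centre is 6.9 mm above the tray's underside
- cell4: thick steel coin cell, a disc 24.5 mm across and 7.7 mm thick, 10.5 g; origin at its centre, z along its axis. Lying flat on the tray's floor its centre is 6.9 mm above the tray's underside
- cell5: thick steel coin cell, a disc 24.5 mm across and 7.7 mm thick, 10.5 g; origin at its centre, z along its axis. Lying flat on the tray's floor its centre is 6.9 mm above the tray's underside
- cell6: thick steel coin cell, a disc 24.5 mm across and 7.7 mm thick, 10.5 g; origin at its centre, z along its axis. Lying flat on the tray's floor its centre is 6.9 mm above the tray's underside
- jar: squat red plastic jar, loose, 0.6 to 0.86 kg: body 80 mm across, shoulder rising from 50 to 61.5 mm height, then a neck 38 mm across up to the mouth at 88 mm, under the cap. Origin at the centre of its underside, z up. Stands by friction: press on the cap while turning, else the jar turns along; it lifts along if the cap is not free
- jar_mouth (a point): centre of the jar's mouth, 88 mm above its underside. Three lugs round the neck, one on the jar's x, hold the cap's three tabs in pockets; each pocket is closed counterclockwise by a 3 mm locking tooth, clockwise by a firm stop
- cap: white round push-and-turn cap on the jar, 52 mm across, 28 mm high, ribbed side, 24 to 39 g. Origin at the centre of the skirt's lower edge, z up. Locked: this edge 72 mm and the top 100 mm above the desk, cap's x along the jar's x. The free height from the skirt down to the jar's shoulder is 10 mm, 5 mm when pressed
- cap_top (a point): centre of the cap's flat top (two raised turn arrows). The sprung cap starts down at about 5 N, is past the tooth 3.2 mm down at 10 N, stops 6 mm down at 14 N. Kept pressed and turned counterclockwise seen from above (0.1 to 0.2 N m), it is free to lift from 50 to 80 degrees of turn, best 70; a firm stop at about 80
- tape_roll: roll of clear tape lying flat, 62 mm across, 19 mm high; origin at the centre of its underside. A bystander
- mic_pack: flat grey wireless-microphone pack, 100 x 62 x 22 mm, with an empty round battery well; origin at the centre of its underside. A bystander
- rabbit: white ceramic rabbit figurine, about 60 mm across and 124 mm tall, fragile; origin at the centre of its underside. A bystander
- microphone: silver microphone clamped upright on a short stand, round base 110 mm across, 222 mm tall; origin at the centre of the base's underside. A bystander
Not all that is in view belongs to the job. There is more than one size of the cap; the one meant has the size given above.

How it is judged:
By the outcome, as a careful person would: the job done as asked, in the order asked, and still so for the second after the job is handed in, while the arm keeps its last pose, push and grip.
It also fails if it takes over 64 s, if anything falls off the work surface, if the arm or the gripper's body presses on something with over 40 N, if the wrist force passes 120 N, or if a joint passes its speed limit or range.

## Working session

There is one attempt and no reset: what is moved stays moved. The work goes in short steps, Python scripts to look and compute and a tool call to move; the robot and the scene stay as the last step left them, time stands still between calls to the robot, and variables do not carry over. Pictures are saved under pics/ and viewed, about 8 in all and at most 12, crops included, and the job is handed in when it is done.

Besides the shell and the picture viewer there is one more tool, called after "Call:" as name(argument=value, ...), one argument or row to a line, values as JSON. move_arm: Moves the arm, as the interface text tells. Its arguments: {"type":"object","properties":{"motion":{"type":"array","items":{"type":"array"}}},"required":["motion"]}

```bash
mkdir -p pics
cat > h.py <<'E'
import numpy as np, cv2
from bench import monitor, viewer, workorder, spotter
def cal(n):
    c=viewer.calibration(n); f=240/np.tan(np.radians(c["fovy"])/2)
    return np.array([[f,0,c["cx"]],[0,f,c["cy"]],[0,0,1.]]),np.array(c["distortion"],float),np.array(c["extrinsics"])
def ray(n,uv):
    K,D,E=cal(n); p=cv2.undistortPoints(np.array([[uv]],float),K,D)[0,0]
    return E[:3,3],E[:3,:3]@np.array([p[0],p[1],1.])
def at_z(n,uv,z):
    o,d=ray(n,uv); return o+d*(z-o[2])/d[2]
def proj(n,P):
    K,D,E=cal(n); T=np.linalg.inv(E)
    return cv2.projectPoints(np.array(P,float).reshape(-1,3),cv2.Rodrigues(T[:3,:3])[0],T[:3,3],K,D)[0][:,0]
def tri(a,b):
    (o1,d1),(o2,d2)=ray("top",a),ray("side",b)
    s=np.linalg.lstsq(np.c_[d1,-d2],o2-o1,rcond=None)[0]
    p,q=o1+s[0]*d1,o2+s[1]*d2
    return (p+q)/2,np.linalg.norm(p-q)
def px(c): return [c[0]*640,c[1]*480]
E
python3 - <<'E'
from h import *
np.set_printoptions(precision=4,suppress=True)
for n in("top","side"):
    cv2.imwrite(f"pics/{n}0.png",viewer.camera(n))
    print(n,cal(n)[2][:3].tolist())
    for t in("tray","cell0","cap","cap_top","jar","tape_roll","mic_pack","rabbit","microphone"):
        r=spotter.search_frame(n,t)
        z=dict(cap=.1,cap_top=.1,cell0=.01).get(t,.03)
        print(t,[(round(a["score"],2),np.round(px(a["centre"])).tolist(),np.round(at_z(n,px(a["centre"]),z)[:2],3).tolist()) for a in r[:8]])
print(monitor.get_obs())
E
```

```text
top [[-0.016167528001062283, -0.9972406948091227, 0.07245417624232016, 0.5313753120391307], [-0.9995502919568583, 0.017950202604490782, 0.02402090912970566, 0.058888887141025734], [-0.025255195253545595, -0.07203323429553928, -0.9970824380509514, 0.8585437196939976]]
tray [(0.97, [257.0, 257.0], [0.573, 0.19])]
cell0 [(0.63, [274.0, 240.0], [0.604, 0.163]), (0.62, [279.0, 248.0], [0.59, 0.153]), (0.58, [280.0, 229.0], [0.625, 0.15]), (0.4, [276.0, 248.0], [0.59, 0.159]), (0.39, [273.0, 226.0], [0.632, 0.163])]
cap [(0.9, [458.0, 211.0], [0.639, -0.155]), (0.78, [448.0, 357.0], [0.402, -0.129]), (0.64, [486.0, 291.0], [0.507, -0.195]), (0.52, [281.0, 228.0], [0.617, 0.139])]
cap_top [(0.89, [487.0, 291.0], [0.508, -0.196]), (0.74, [447.0, 360.0], [0.397, -0.127]), (0.68, [460.0, 211.0], [0.639, -0.157])]
jar [(0.8, [468.0, 290.0], [0.508, -0.186])]
tape_roll [(0.61, [368.0, 337.0], [0.428, -0.007])]
mic_pack [(0.73, [364.0, 207.0], [0.66, -0.005]), (0.58, [148.0, 172.0], [0.734, 0.393])]
rabbit [(0.88, [365.0, 141.0], [0.782, -0.01]), (0.46, [146.0, 172.0], [0.734, 0.395])]
microphone
[... 1027 characters left out ...]
[(0.63, [394.0, 245.0], [0.445, 0.012]), (0.53, [292.0, 300.0], [0.627, 0.176])]
mic_pack [(0.58, [292.0, 232.0], [0.661, 0.011])]
rabbit [(0.72, [238.0, 217.0], [0.784, -0.011])]
microphone [(0.58, [202.0, 397.0], [0.738, 0.38])]
{'time_s': 1.0, 'q': array([-1.3203,  0.1808,  1.607 ,  0.    ,  1.3538, -0.2063]), 'dq': array([ 0.    , -0.0001, -0.0013, -0.0017,  0.0001, -0.0005]), 'joint_efforts': array([ -0.0003, -44.4857, -35.1686,  -0.0003,   0.0009,  -0.    ]), 'eef_pos': array([ 0.2536, -0.516 ,  0.2393]), 'eef_rot': array([-0.    ,  0.974 ,  0.2264,  0.    ]), 'wrist_force': array([ 0.4038, -0.0603,  0.7692]), 'torque': array([ 0.0249, -0.0311, -0.0143]), 'opening': 1.0011356841677217}
```

View pictures.

View pics/top0.png

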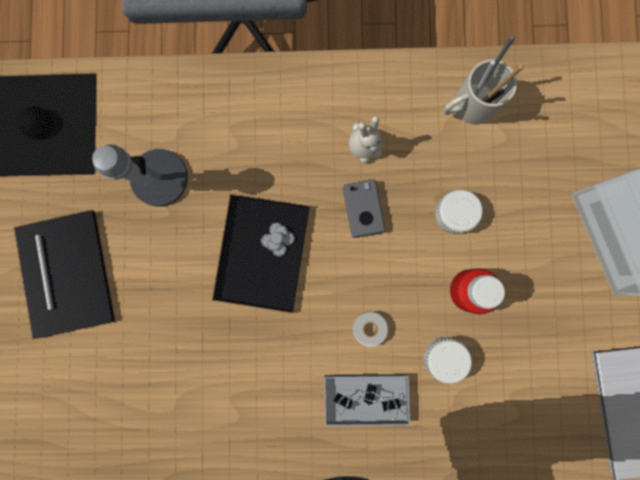

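View pics/side0.png

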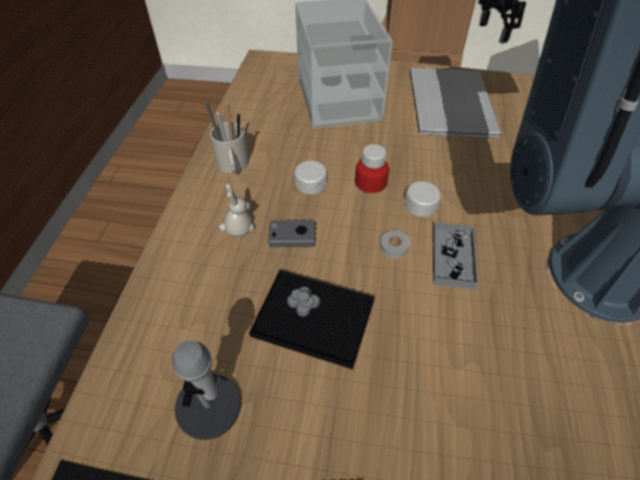

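Run:
```python
import cv2,numpy as np
a=cv2.imread("pics/top0.png");b=cv2.imread("pics/side0.png")
r=lambda i,x,y,w,h,s:cv2.resize(i[y:y+h,x:x+w],None,fx=s,fy=s,interpolation=2)
A=r(a,180,190,133,100,3);B=r(b,240,250,133,100,3);C=r(a,420,190,133,100,3);D=r(b,320,110,133,100,3)
cv2.imwrite("pics/crop0.png",np.vstack([np.hstack([A,B]),np.hstack([C,D])]))
```

```text
(no output)
```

View pics/crop0.png

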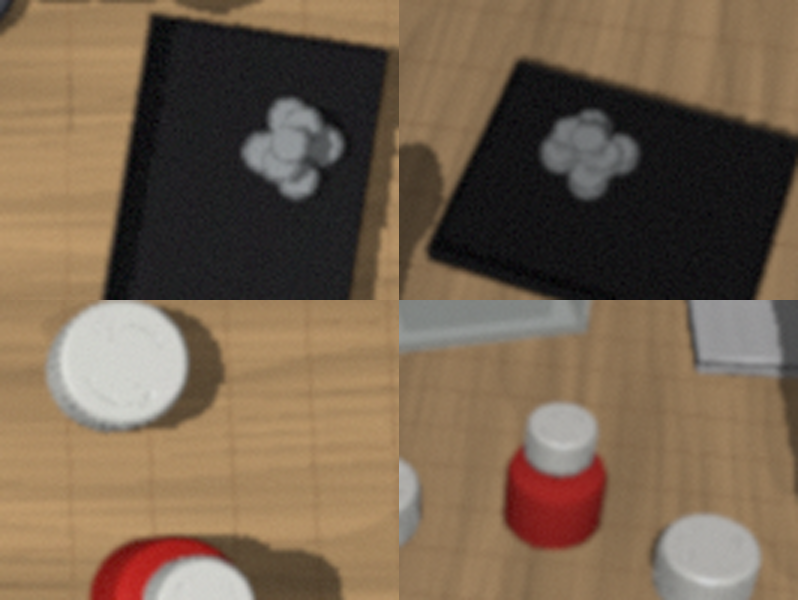

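Run:
```python
from h import *
np.set_printoptions(precision=4,suppress=True)
a=cv2.imread("pics/top0.png");b=cv2.imread("pics/side0.png")
r=lambda i,x,y,w,h,s:cv2.resize(i[y:y+h,x:x+w],None,fx=s,fy=s,interpolation=2)
cv2.imwrite("pics/crop1.png",np.clip(1.3*np.hstack([r(a,255,215,44,48,9),r(b,280,277,44,48,9)]),0,255).astype(np.uint8))
for c in[(231,196),(310,206),(291,311),(214,300)]: print(at_z("top",c,.016))
print("top cell",tri((277,238),(302.7,295.7)),at_z("top",(277,238),.0262),at_z("side",(302.7,295.7),.0262))
print("cap",tri((487,291),(373.5,154)),at_z("top",(487,291),.1),at_z("side",(373,155),.1))
j=at_z("top",(487,291),.1)
print(proj("top",[[j[0],j[1],.1],[j[0],j[1],.05]]),monitor.get_obs()["time_s"])
```

```text
[0.6881 0.2407 0.016 ]
[0.6663 0.0938 0.016 ]
[0.4741 0.1313 0.016 ]
[0.4961 0.2724 0.016 ]
top cell (array([0.6093, 0.1554, 0.0184]), np.float64(0.002946186455525151)) [0.6071 0.1544 0.0262] [0.6096 0.1602 0.0262]
cap (array([ 0.5081, -0.2005,  0.0862]), np.float64(0.0022705341990028973)) [ 0.5074 -0.1959  0.1   ] [ 0.5101 -0.1801  0.1   ]
[[487.     291.    ]
 [477.2141 290.2401]] 1.0
```

View pics/crop1.png

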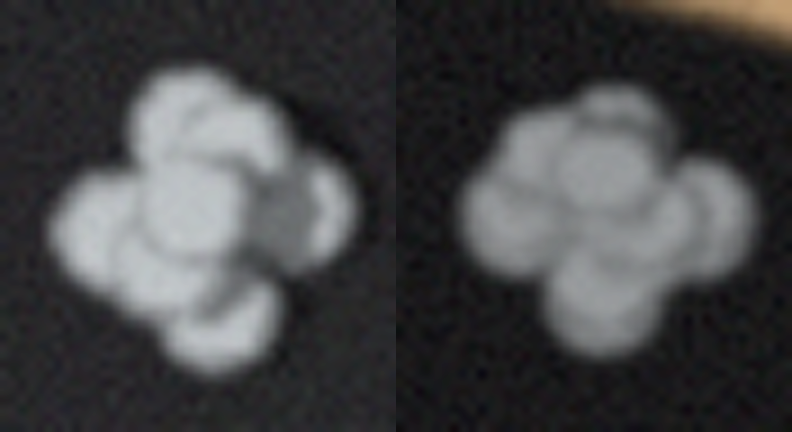

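```bash
cat >> h.py <<'E'
from scipy.spatial.transform import Rotation as R
def pose():
    o=monitor.get_obs(); return np.array(o["eef_pos"]),R.from_quat(np.array(o["eef_rot"])[[1,2,3,0]]),o
def rel(x,y,z,jaw,base=None):
    """row entries for a tool-down pose with jaw axis at world angle jaw (deg, mod 180)"""
    p,r,o=pose()
    if base is not None: p,r=base
    best=None
    for k in(0,180):
        a=np.radians(jaw+k); Y=np.array([np.cos(a),np.sin(a),0]);Z=np.array([0,0,-1.]);X=np.cross(Y,Z)
        rv=(r.inv()*R.from_matrix(np.c_[X,Y,Z])).as_rotvec()
        if best is None or np.linalg.norm(rv)<np.linalg.norm(best): best=rv
    return np.round(r.inv().apply(np.array([x,y,z])-p)/.06,3).tolist(),np.round(np.degrees(best)/8,3).tolist()
E
python3 - <<'E'
from h import *
np.set_printoptions(precision=4,suppress=True)
c=np.array([.5812,.1846]);a=np.radians(-11);M=np.array([[np.cos(a),np.sin(a)],[-np.sin(a),np.cos(a)]])
for n,uv,z in[("T",(276.7,238.1),.0262),("A",(280.8,231.7),.0185),("B",(273.9,244.1),.0185),("b1",(275.8,228.9),.0108),("b2",(267,240.6),.0108),("b3",(279.7,250.3),.0108),("b4",(288.3,238.7),.0108)]:
    w=at_z("top",uv,z)[:2]; print(n,w,"tray",M@(w-c))
for t in[(-.06,.04),(-.06,0),(-.06,-.04),(0,.045),(-.02,.02)]: print(t,c+M.T@np.array(t))
# ang AB
A=at_z("top",(280.8,231.7),.0185)[:2];B=at_z("top",(273.9,244.1),.0185)[:2];d=A-B;jaw=np.degrees(np.arctan2(d[1],d[0]))+90
print("AB",np.linalg.norm(d),jaw)
print(rel(.607,.1545,.09,jaw),rel(.607,.1545,.0285,jaw))
E
```

```text
T [0.6069 0.155 ] tray [ 0.0309 -0.0242]
A [0.6193 0.1482] tray [ 0.0443 -0.0285]
B [0.5966 0.1611] tray [ 0.0196 -0.0201]
b1 [0.6255 0.1583] tray [ 0.0485 -0.0174]
b2 [0.604  0.1748] tray [ 0.0242 -0.0052]
b3 [0.5855 0.1514] tray [ 0.0106 -0.0318]
b4 [0.6068 0.1352] tray [ 0.0346 -0.0436]
(-0.06, 0.04) [0.5299 0.2353]
(-0.06, 0) [0.5223 0.196 ]
(-0.06, -0.04) [0.5147 0.1568]
(0, 0.045) [0.5898 0.2288]
(-0.02, 0.02) [0.5654 0.208 ]
AB 0.026084146475583467 60.26258688389272
([10.214, -7.432, 2.489], [-0.0, -0.0, 6.989]) ([10.214, -7.432, 3.514], [-0.0, -0.0, 6.989])
```

Call:
move_arm(
  motion=[
    [[10.21,-7.43,1.5],[0,0,6.99],45],
    [[10.21,-7.43,1.5],[0,0,6.99],45],
    [[10.21,-7.43,1.5],[0,0,6.99],45],
    [[10.21,-7.43,1.5],[0,0,6.99],45],
    [[10.21,-7.43,1.5],[0,0,6.99],45],
    [[10.21,-7.43,1.5],[0,0,6.99],45],
    [[10.21,-7.43,1.5],[0,0,6.99],45],
    [[10.21,-7.43,1.5],[0,0,6.99],45],
    [[10.21,-7.43,1.5],[0,0,6.99],45],
    [[10.21,-7.43,1.5],[0,0,6.99],45],
  ],
)

```text
time_s: 2.25
eef_pos: [0.5359, 0.0192, 0.1678]
eef_rot: [0.0, 0.967, -0.257, 0.001]
wrist_force: [0.6, -0.5, -0.1]
opening: 0.448
```

```bash
python3 -c "
from h import *
print(rel(.607,.1545,.0705,60.3),pose()[2]['dq'].round(2),pose()[2]['time_s'])"
```

```text
([-0.092, -2.546, 1.622], [-0.001, -0.008, -0.005]) [ 0.94  0.56 -0.52 -0.   -0.06  0.94] 2.25
```

Call:
move_arm(
  motion=[
    [[-0.09,-1.0,0.6],[0,0,0],45],
    [[-0.09,-1.8,1.1],[0,0,0],45],
    [[-0.09,-2.3,1.6],[0,0,0],45],
    [[-0.09,-2.3,1.6],[0,0,0],45],
    [[-0.09,-2.3,1.6],[0,0,0],45],
  ],
)

```text
time_s: 2.88
eef_pos: [0.5989, 0.1394, 0.072]
eef_rot: [0.0, 0.967, -0.257, 0.0]
wrist_force: [-0.9, -0.6, 0.2]
opening: 0.452
```

```bash
cat > look.py <<'E'
from h import *
import sys
np.set_printoptions(precision=4,suppress=True)
n,nm,x,y,w,h,s=sys.argv[1],sys.argv[2],*map(int,sys.argv[3:])
i=viewer.camera(n)[y:y+h,x:x+w]; cv2.imwrite("pics/"+nm+".png",np.clip(1.3*cv2.resize(i,None,fx=s,fy=s,interpolation=2),0,255).astype(np.uint8))
p,r,o=pose(); print(p,r.as_matrix()[:,1],o["time_s"],o["wrist_force"],o["q"])
E
python3 look.py side s1 250 230 100 100 6
python3 -c "
from h import *
print(rel(.607,.1545,.0285,60.3), proj('side',[[.607,.1545,.0262]]))"
```

```text
[0.5993 0.139  0.0728] [-0.4967 -0.8679 -0.0005] 2.925 [ 0.0112 -0.4347  0.122 ] [ 0.0354  0.4579  1.6155 -0.0003  1.0667  2.1261]
([-0.018, -0.288, 0.738], [-0.004, -0.01, -0.01]) [[304.58453586 293.3838856 ]]
```

View pics/s1.png

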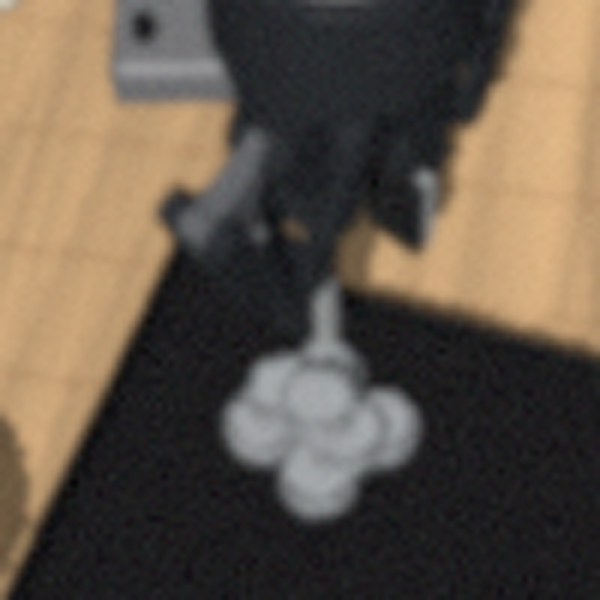

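Call:
move_arm(
  motion=[
    [[-0.02,-0.32,0.45],[0,0,0],45],
    [[-0.02,-0.32,0.73],[0,0,0],45],
    [[-0.02,-0.32,0.73],[0,0,0],45],
    [[-0.02,-0.32,0.73],[0,0,0],0],
    [[-0.02,-0.32,0.73],[0,0,0],0],
    [[-0.02,-0.32,0.73],[0,0,0],0],
    [[-0.02,-0.32,0.5],[0,0,0],0],
    [[-0.02,-0.32,0.2],[0,0,0],0],
    [[-0.02,-0.32,0.2],[0,0,0],0],
  ],
)

```text
time_s: 4.05
eef_pos: [0.6092, 0.1573, 0.0625]
eef_rot: [-0.001, 0.967, -0.257, 0.002]
wrist_force: [0.2, -0.2, -1.3]
opening: 0.24
```

```bash
python3 look.py side s2 250 230 100 100 6
python3 -c "
from h import *
for z in(.05,.014): print(rel(.53,.235,z,60.3))"
```

```text
[0.6083 0.1572 0.0613] [-0.496  -0.8683 -0.0016] 4.1 [-0.0893 -0.1368 -0.4316] [0.0642 0.4979 1.5839 0.0001 1.0569 2.154 ]
([-1.777, -0.479, 0.185], [-0.012, -0.017, -0.005])
([-1.778, -0.478, 0.785], [-0.012, -0.017, -0.005])
```

View pics/s2.png

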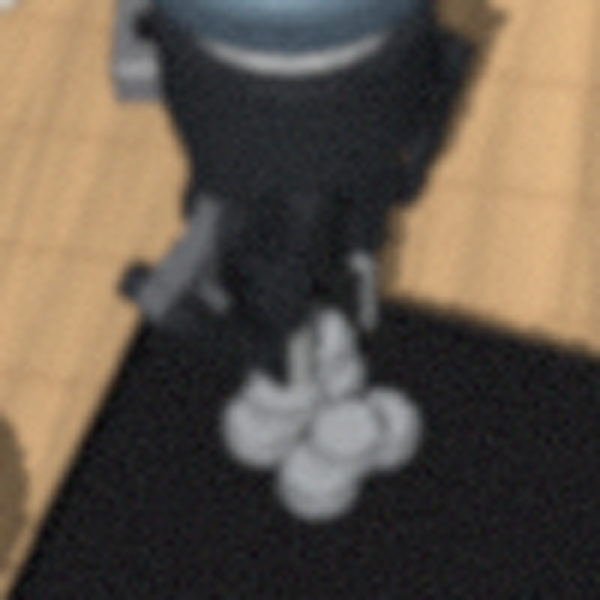

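Call:
move_arm(
  motion=[
    [[-0.9,-0.25,0.0],[0,0,0],0],
    [[-1.78,-0.48,0.3],[0,0,0],0],
    [[-1.78,-0.48,0.7],[0,0,0],0],
    [[-1.78,-0.48,0.7],[0,0,0],0],
    [[-1.78,-0.48,0.7],[0,0,0],45],
    [[-1.78,-0.48,0.7],[0,0,0],45],
    [[-1.78,-0.48,0.7],[0,0,0],45],
    [[-1.78,-0.48,0.0],[0,0,0],45],
    [[-1.78,-0.48,-0.4],[0,0,0],45],
    [[-1.78,-0.48,-0.4],[0,0,0],45],
  ],
)

```text
time_s: 5.35
eef_pos: [0.531, 0.2353, 0.0863]
eef_rot: [-0.001, 0.966, -0.257, 0.002]
wrist_force: [0.3, -0.4, 0.0]
opening: 0.451
```

```bash
python3 look.py side s3 250 250 133 120 5
python3 - <<'E'
from h import *
r=spotter.search_frame("side","cell0"); print([(round(a["score"],2),np.round(px(a["centre"]),1).tolist(),at_z("side",px(a["centre"]),.0108).round(3)[:2].tolist()) for a in r])
for z in(.06,.021): print("B",rel(.598,.164,z,60.3),"A",rel(.621,.151,z,60.3))
E
```

```text
[0.5296 0.235  0.0846] [-0.4965 -0.8681 -0.0016] 5.4 [-0.5201  0.3253 -1.1921] [0.2128 0.3726 1.7088 0.     1.0578 2.3031]
[(0.63, [306.9, 292.1], [0.605, 0.141]), (0.55, [307.0, 301.8], [0.601, 0.163]), (0.5, [310.9, 300.5], [0.594, 0.159]), (0.5, [336.2, 343.5], [0.534, 0.241])]
B ([1.589, 0.45, 0.39], [0.0, 0.0, -0.008]) A ([2.029, 0.448, 0.39], [0.0, 0.0, -0.008])
B ([1.589, 0.45, 1.04], [0.0, 0.0, -0.008]) A ([2.029, 0.448, 1.04], [0.0, 0.0, -0.008])
```

View pics/s3.png

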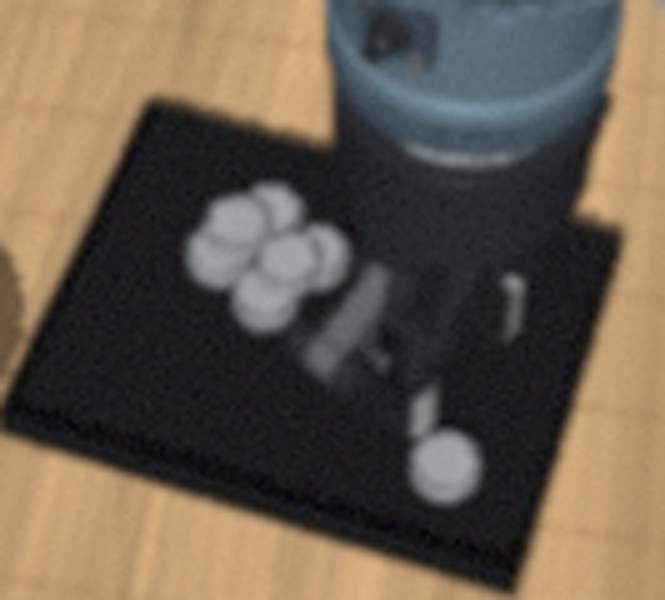

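Run:
```python
from h import *
np.set_printoptions(precision=4,suppress=True)
for n,uv,z in[("T",(445,467),.0108),("A",(238,220),.0185),("B",(288,257),.0185),("b4",(276,212),.0108),("b1",(215,258),.0108),("b3",(325,256),.0108),("b2",(265,300),.0108)]:
    print(n,at_z("side",(uv[0]/5+250,uv[1]/5+250),z)[:2])
```

```text
T [0.529 0.24 ]
A [0.6211 0.1533]
B [0.5992 0.1666]
b4 [0.6084 0.1427]
b1 [0.6279 0.1669]
b3 [0.5862 0.1594]
b2 [0.6056 0.1821]
```

Call:
move_arm(
  motion=[
    [[0.8,0.24,0.2],[0,0,0],45],
    [[1.62,0.48,0.4],[0,0,0],45],
    [[1.62,0.48,0.8],[0,0,0],45],
    [[1.62,0.48,1.03],[0,0,0],45],
    [[1.62,0.48,1.03],[0,0,0],45],
    [[1.62,0.48,1.03],[0,0,0],0],
    [[1.62,0.48,1.03],[0,0,0],0],
    [[1.62,0.48,1.03],[0,0,0],0],
    [[1.62,0.48,0.7],[0,0,0],0],
    [[1.62,0.48,0.4],[0,0,0],0],
  ],
)

```text
time_s: 6.7
eef_pos: [0.5995, 0.1618, 0.0617]
eef_rot: [-0.0, 0.967, -0.257, 0.001]
wrist_force: [0.1, -0.6, -0.1]
opening: 0.236
```

```bash
python3 look.py side s4 250 250 133 120 5; python3 -c "
from h import *
for z in(.05,.018): print(rel(.515,.175,z,60.3))"
```

```text
[0.6014 0.1621 0.0646] [-0.496  -0.8683 -0.0032] 6.75 [0.9801 0.5047 2.1477] [0.0729 0.4815 1.6006 0.     1.0538 2.1628]
([-1.358, 0.528, 0.235], [-0.023, -0.034, -0.005])
([-1.361, 0.529, 0.768], [-0.023, -0.034, -0.005])
```

Call:
move_arm(
  motion=[
    [[-0.7,0.27,0.0],[0,0,0],0],
    [[-1.36,0.53,0.3],[0,0,0],0],
    [[-1.36,0.53,0.73],[0,0,0],0],
    [[-1.36,0.53,0.73],[0,0,0],0],
    [[-1.36,0.53,0.73],[0,0,0],45],
    [[-1.36,0.53,0.73],[0,0,0],45],
    [[-1.36,0.53,0.73],[0,0,0],45],
    [[-1.36,0.53,0.0],[0,0,0],45],
    [[-1.36,0.53,-0.4],[0,0,0],45],
    [[-1.36,0.53,-0.4],[0,0,0],45],
  ],
)

```text
time_s: 8.0
eef_pos: [0.5142, 0.1748, 0.0859]
eef_rot: [-0.001, 0.966, -0.257, 0.002]
wrist_force: [-0.4, -0.5, -0.2]
opening: 0.448
```

```bash
python3 look.py side s5 250 250 133 120 5
python3 - <<'E'
from h import *
for z in(.06,.0215): print("A",rel(.620,.1485,z,60.3))
E
```

```text
[0.5129 0.1747 0.0843] [-0.4962 -0.8682 -0.0011] 8.05 [ 0.9555 -0.3949 -0.2753] [ 0.1091  0.3011  1.8068 -0.      1.0318  2.1991]
A ([1.766, -0.507, 0.408], [-0.008, -0.011, -0.006])
A ([1.765, -0.506, 1.049], [-0.008, -0.011, -0.006])
```

View pics/s5.png

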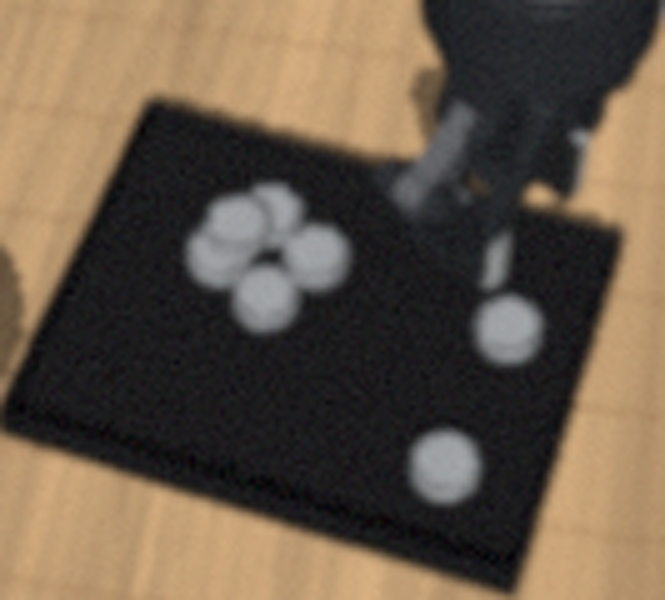

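Call:
move_arm(
  motion=[
    [[0.9,-0.25,0.2],[0,0,0],45],
    [[1.76,-0.5,0.4],[0,0,0],45],
    [[1.76,-0.5,0.8],[0,0,0],45],
    [[1.76,-0.5,1.05],[0,0,0],45],
    [[1.76,-0.5,1.05],[0,0,0],45],
    [[1.76,-0.5,1.05],[0,0,0],0],
    [[1.76,-0.5,1.05],[0,0,0],0],
    [[1.76,-0.5,1.05],[0,0,0],0],
    [[1.76,-0.5,0.7],[0,0,0],0],
    [[1.76,-0.5,0.4],[0,0,0],0],
  ],
)

```text
time_s: 9.3
eef_pos: [0.6195, 0.1483, 0.0617]
eef_rot: [-0.0, 0.966, -0.257, 0.001]
wrist_force: [0.2, 0.7, -0.1]
opening: 0.24
```

```bash
python3 -c "
from h import *
print(pose()[2]['opening'])
for z in(.05,.018): print(rel(.565,.215,z,60.3))"
```

```text
0.2400129154788858
([-1.34, -0.514, 0.194], [-0.006, -0.009, -0.006])
([-1.341, -0.513, 0.728], [-0.006, -0.009, -0.006])
```

Call:
move_arm(
  motion=[
    [[-0.7,-0.26,0.0],[0,0,0],0],
    [[-1.34,-0.51,0.3],[0,0,0],0],
    [[-1.34,-0.51,0.72],[0,0,0],0],
    [[-1.34,-0.51,0.72],[0,0,0],0],
    [[-1.34,-0.51,0.72],[0,0,0],45],
    [[-1.34,-0.51,0.72],[0,0,0],45],
    [[-1.34,-0.51,0.72],[0,0,0],45],
    [[-1.34,-0.51,0.0],[0,0,0],60],
    [[-1.34,-0.51,-1.0],[0,0,0],75],
    [[-1.34,0.5,-2.0],[0,0,0],85],
  ],
)

```text
time_s: 10.55
eef_pos: [0.5441, 0.177, 0.1672]
eef_rot: [-0.001, 0.967, -0.256, 0.002]
wrist_force: [0.5, -0.7, -0.1]
opening: 0.849
```

```bash
python3 look.py side s6 250 250 133 120 5
python3 - <<'E'
from h import *
np.set_printoptions(precision=4,suppress=True)
i=viewer.camera("side")
for n in("side","top"):
    if n=="top": viewer.camera(n)
    for t in ("cap","jar"):
        r=spotter.outline_of(n,t)
        for a in r[:3]:
            m=a["region"]; ys,xs=np.nonzero(m); print(n,t,round(a["score"],2),np.round(px(a["centre"]),1),m.sum(),xs.min(),xs.max(),ys.min(),ys.max())
for z in(.07,.1): print(proj("side",[[.5074,-.1959,z]]),proj("top",[[.5074,-.1959,z]]))
p,r,o=pose();print(p,o["q"]); print(rel(.5075,-.196,.16,60.3))
E
```

```text
[0.5439 0.1731 0.1723] [-0.4954 -0.8686 -0.0032] 10.6 [4.3727 0.0554 2.3209] [ 0.1016  0.2343  1.6858 -0.0025  1.2127  2.1916]
side cap 0.98 [304.3 180.8] 512 295 313 161 193
side cap 0.68 [422.6 198.3] 993 404 439 182 215
side cap 0.57 [378.1 161.2] 135 376 384 151 167
side jar 0.69 [380.9 179. ] 279 372 388 165 191
top cap 0.95 [458.2 210.2] 1627 436 482 190 233
top cap 0.84 [445.1 360.5] 1685 425 471 337 383
top cap 0.58 [487.  290.7] 922 469 503 276 307
top jar 0.75 [465.9 292.5] 1000 451 496 268 313
[[373.5173 160.8043]] [[480.9509 290.5576]]
[[374.7295 150.6153]] [[486.9717 291.0263]]
[0.5415 0.1765 0.1621] [0.1065 0.2507 1.6882 0.0003 1.2053 2.1963]
([2.588, 5.671, 0.036], [0.009, 0.016, -0.005])
```

View pics/s6.png

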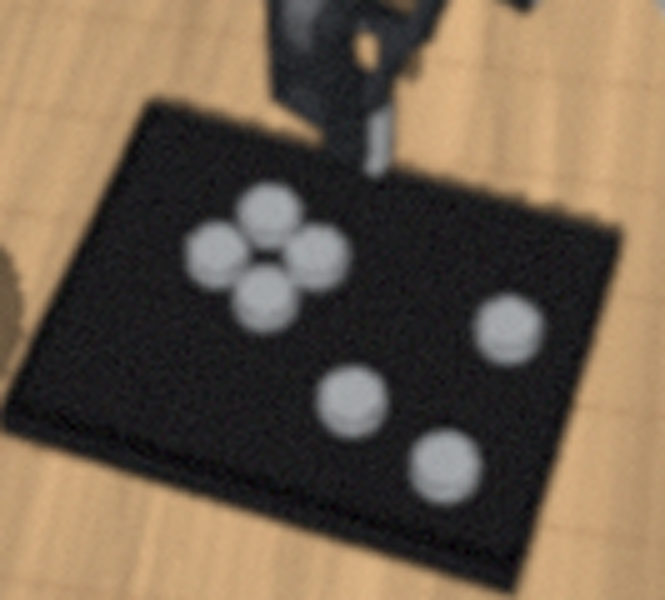

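Call:
move_arm(
  motion=[
    [[0.4,1.0,0.03],[0,0,0],80],
    [[0.8,2.0,0.03],[0,0,0],80],
    [[1.25,3.0,0.03],[0,0,0],80],
    [[1.7,4.0,0.03],[0,0,0],80],
    [[2.2,5.0,0.03],[0,0,0],80],
    [[2.59,5.67,0.03],[0,0,0],80],
    [[2.59,5.67,0.03],[0,0,0],80],
    [[2.59,5.67,0.03],[0,0,0],80],
  ],
)

```text
time_s: 11.9
eef_pos: [0.5078, -0.1955, 0.1602]
eef_rot: [-0.001, 0.966, -0.257, -0.002]
wrist_force: [-0.4, -0.1, 0.9]
opening: 0.802
```

```bash
python3 look.py side s7 310 80 133 120 5
python3 - <<'E'
from h import *
np.set_printoptions(precision=4,suppress=True)
print(rel(.5075,-.196,.105,60.3),rel(.5075,-.196,.083,60.3))
p,r,o=pose();print(p,o["q"],o["torque"])
for t in (-1,1): print((proj("side",[p+r.apply([0,t*.034,.003])])-[310,80])*5)
E
```

```text
[ 0.508  -0.1948  0.1605] [-0.4954 -0.8687 -0.0006] 11.95 [ 0.7989 -0.327   0.7659] [-0.5847  0.1992  1.7545  0.0004  1.1907  1.5042]
([0.006, 0.021, 0.925], [-0.004, 0.02, 0.001]) ([0.007, 0.022, 1.292], [-0.004, 0.02, 0.001])
[ 0.508  -0.1948  0.1605] [-0.5847  0.1992  1.7545  0.0004  1.1907  1.5042] [ 0.0314 -0.0308 -0.0084]
[[289.7038 288.4764]]
[[377.702  213.1621]]
```

View pics/s7.png

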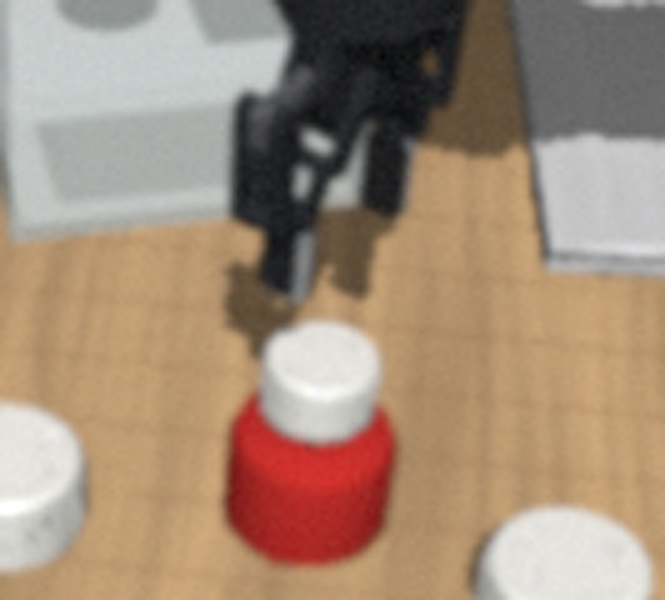

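Call:
move_arm(
  motion=[
    [[0.0,0.02,0.5],[0,0,0],78],
    [[0.0,0.02,0.9],[0,0,0],76],
    [[0.0,0.02,1.15],[0,0,0],76],
    [[0.0,0.02,1.29],[0,0,0],76],
    [[0.0,0.02,1.29],[0,0,0],70],
    [[0.0,0.02,1.29],[0,0,0],68],
  ],
)

```text
time_s: 12.7
eef_pos: [0.5084, -0.1975, 0.0853]
eef_rot: [0.0, 0.967, -0.257, 0.001]
wrist_force: [-0.2, -0.5, 0.2]
opening: 0.68
```

Call:
move_arm(
  motion=[
    [[0,0,0],[0,0,0],66],
    [[0,0,0],[0,0,0],64],
  ],
)

```text
time_s: 12.95
eef_pos: [0.508, -0.1976, 0.085]
eef_rot: [0.0, 0.966, -0.257, 0.0]
wrist_force: [-0.4, -0.7, 0.6]
opening: 0.643
```

```bash
python3 -c "
from h import *
print(pose()[2])"
```

```text
{'time_s': 12.95, 'q': array([-5.88824406e-01,  3.06813751e-01,  1.79743366e+00,  1.91244947e-05,
        1.03639449e+00,  1.50130668e+00]), 'dq': array([-0.00086097,  0.00421803,  0.00217502, -0.00147979, -0.00067216,
        0.0006684 ]), 'joint_efforts': array([ 2.52512167e-02, -4.46995103e+01, -2.90688586e+01,  1.47457944e-03,
       -4.32495464e-03,  2.20323673e-04]), 'eef_pos': array([ 0.50798358, -0.19759726,  0.08498878]), 'eef_rot': array([ 1.45874082e-04,  9.66474077e-01, -2.56763769e-01,  4.52517420e-04]), 'wrist_force': array([-0.35390724, -0.73994299,  0.63520818]), 'torque': array([-0.00524626,  0.00489043,  0.05383081]), 'opening': 0.6425593412553074}
```

Call:
move_arm(
  motion=[
    [[0,0,0],[0,0,0],62],
  ],
)

```text
time_s: 13.08
eef_pos: [0.5079, -0.1974, 0.0847]
eef_rot: [0.0, 0.966, -0.257, 0.0]
wrist_force: [-0.3, -0.1, -0.5]
opening: 0.62
```

Call:
move_arm(
  motion=[
    [[0,0,0],[0,0,0],60],
  ],
)

```text
time_s: 13.2
eef_pos: [0.508, -0.1974, 0.085]
eef_rot: [0.0, 0.966, -0.257, 0.0]
wrist_force: [-0.3, 1.0, 3.7]
opening: 0.607
```

Call:
move_arm(
  motion=[
    [[0,0,0],[0,0,0],58],
  ],
)

```text
time_s: 13.32
eef_pos: [0.5079, -0.1974, 0.0849]
eef_rot: [0.0, 0.966, -0.257, 0.0]
wrist_force: [-1.5, 0.8, 4.0]
opening: 0.596
```

Call:
move_arm(
  motion=[
    [[0,0,0],[0,0,0],20],
    [[0,0,0],[0,0,0],0],
    [[0,0,0.03],[0,0,0],0],
    [[0,0,0.06],[0,0,0],0],
    [[0,0,0.08],[0,0,0],0],
    [[0,0,0.08],[0,0,0],0],
  ],
)

```text
time_s: 14.08
eef_pos: [0.508, -0.1975, 0.0806]
eef_rot: [0.0, 0.967, -0.257, 0.0]
wrist_force: [-3.3, 1.9, 11.6]
opening: 0.593
```

Call:
move_arm(
  motion=[
    [[0,0,0.03],[0,0,0],0],
    [[0,0,0.03],[0,0,0],0],
  ],
)

```text
time_s: 14.32
eef_pos: [0.5081, -0.1975, 0.0793]
eef_rot: [0.0, 0.967, -0.257, 0.0]
wrist_force: [-4.5, 3.1, 13.7]
opening: 0.592
```

Call:
move_arm(
  motion=[
    [[0,0,0.005],[0,0,-0.6],0],
    [[0,0,0.005],[0,0,-1.2],0],
    [[0,0,0.005],[0,0,-1.8],0],
    [[0,0,0.005],[0,0,-2.4],0],
    [[0,0,0.005],[0,0,-3.0],0],
  ],
)

```text
time_s: 14.95
eef_pos: [0.5089, -0.1976, 0.0793]
eef_rot: [0.0, 0.999, -0.049, 0.001]
wrist_force: [-1.4, 2.9, 14.9]
opening: 0.593
```

```bash
python3 -c "
from h import *
p,r,o=pose();print(p,np.degrees(np.arctan2(*r.as_matrix()[1::-1,1])),o['wrist_force'],o['torque'],o['q'])"
```

```text
[ 0.50891826 -0.19764069  0.07932215] -95.61213059577075 [-1.42015959  2.93822459 14.92934434] [ 0.57261434  0.22545371 -0.12492361] [-5.88337551e-01  3.16580931e-01  1.79861710e+00  8.60892003e-04
  1.02389933e+00  1.07996148e+00]
```

Call:
move_arm(
  motion=[
    [[0,0,0],[0,0,-0.7],0],
    [[0,0,0],[0,0,-1.4],0],
    [[0,0,0],[0,0,-2.1],0],
    [[0,0,0],[0,0,-2.8],0],
    [[0,0,0],[0,0,-3.5],0],
    [[0,0,0],[0,0,-4.2],0],
    [[0,0,0],[0,0,-4.9],0],
    [[0,0,0],[0,0,-5.6],0],
    [[0,0,0],[0,0,-5.75],0],
    [[0,0,0],[0,0,-5.75],0],
  ],
)

```text
time_s: 16.2
eef_pos: [0.5087, -0.197, 0.0793]
eef_rot: [0.0, 0.939, 0.344, 0.001]
wrist_force: [-1.5, 5.6, 16.4]
opening: 0.594
```

```bash
python3 -c "
from h import *
p,r,o=pose();print(p,np.degrees(np.arctan2(*r.as_matrix()[1::-1,1])),o['wrist_force'],o['torque'],o['q'])"
```

```text
[ 0.50869939 -0.19700376  0.07927362] -49.7430041864926 [-1.50249886  5.57476122 16.35244596] [ 0.93992551  0.47576737 -0.15618346] [-5.87860366e-01  3.16433282e-01  1.79893690e+00  1.44091592e-03
  1.02488268e+00  2.79570803e-01]
```

Call:
move_arm(
  motion=[
    [[0,0,-0.05],[0,0,0],0],
    [[0,0,-0.1],[0,0,0],0],
    [[0,0,-0.13],[0,0,0],0],
    [[0,0,-0.16],[0,0,0],0],
    [[0,0,-0.16],[0,0,0],0],
  ],
)

```text
time_s: 16.82
eef_pos: [0.5074, -0.1971, 0.0867]
eef_rot: [-0.0, 0.939, 0.344, -0.0]
wrist_force: [0.8, 1.6, -0.4]
opening: 0.597
```

```bash
python3 look.py side s8 310 80 133 120 5
```

```text
[ 0.5074 -0.1972  0.0867] [ 0.646  -0.7633 -0.0008] 16.875 [ 1.7969  1.7544 -0.0029] [-0.5888  0.3038  1.7972  0.0001  1.0415  0.2796]
```

Call:
move_arm(
  motion=[
    [[0,0,-0.1],[0,0,0],0],
    [[0,0,-0.25],[0,0,0],0],
    [[0,0,-0.4],[0,0,0],0],
    [[0,0,-0.6],[0,0,0],0],
    [[0,0,-0.8],[0,0,0],0],
    [[0,0,-1.0],[0,0,0],0],
    [[0,0,-1.2],[0,0,0],0],
    [[0,0,-1.24],[0,0,0],0],
    [[0,0,-1.24],[0,0,0],0],
    [[0,0,-1.24],[0,0,0],0],
  ],
)

```text
time_s: 18.12
eef_pos: [0.5074, -0.1971, 0.161]
eef_rot: [-0.0, 0.939, 0.344, -0.0]
wrist_force: [1.2, 0.0, -0.2]
opening: 0.595
```

```bash
python3 look.py side s9 310 80 133 120 5
python3 - <<'E'
from h import *
i=viewer.camera("side")
K=lambda u,v:(u/1,v/1)
print(np.round((proj("side",[[.5075,-.196,.088],[.5075,-.196,.176],[.5075,-.196,0]])-[310,80])*5))
t=viewer.camera("top"); cv2.imwrite("pics/topf.png",t)
a=cv2.imread("pics/side0.png").astype(int)
for n,im,b in(("side",i,a),("top",t,cv2.imread("pics/top0.png").astype(int))):
    for nm,x in(("before",b),("now",im.astype(int))):
        m=(x[...,2]>110)&(x[...,1]<60)&(x[...,0]<60); ys,xs=np.nonzero(m); print(n,nm,m.sum(),xs.min(),xs.max(),ys.max(),ys.min())
E
```

```text
[ 0.5074 -0.1971  0.1609] [ 0.6462 -0.7632 -0.0011] 18.175 [ 0.2336 -0.1334 -0.8267] [-0.5887  0.1982  1.7547 -0.      1.1898  0.2796]
[[321. 374.]
 [340. 213.]
 [304. 514.]]
side before 679 357 388 192 160
side now 1012 356 388 192 150
top before 818 451 492 313 269
top now 1179 451 494 313 269
```

View pics/s9.png

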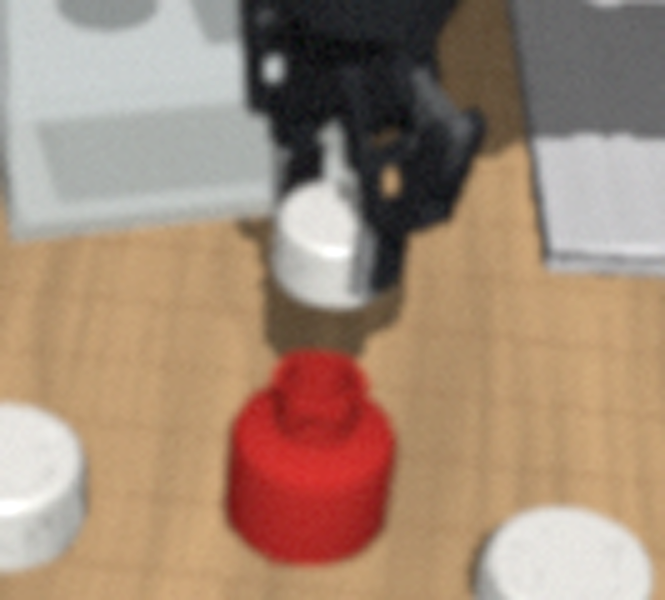

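```bash
python3 -c "
from h import *
print(np.abs(pose()[2]['dq']).max()); print(workorder.hand_in())"
```

```text
0.0018607689454959526
the job is handed in; nothing more can be done
None
```

The job is handed in at about 18 s of the 64 s. The cells are spread out, and the arm is holding the opened cap above the jar's mouth.

- **Cells:** I lifted the top cell and the two second-layer cells off the heap one at a time and set them on free floor in the tray. A side picture then showed all seven lying flat with none on another. I did not look at the tray again after moving to the jar. The four bottom cells stayed where they were, close together.
- **Jar:** I pressed the cap about 5.7 mm down at 14 to 16 N and turned it 70° counterclockwise. It came free with almost no pull on the wrist. The last side picture shows the jar upright, and its outline in both cameras is within 1 to 2 pixels of where it started.
- **Cap:** It is held level and still. By the arm's position, its lower edge is about 6 cm above the mouth and its top about 9 cm above.
- **Other things:** I never reached for the rabbit, microphone, tape or the rest, but I did not compare their positions at the end.
- **Camera disagreement:** The side camera placed things about 5 mm further in y than the top camera. I relied on the top camera together with the arm's own positions, and the grasps and releases agreed with that.

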